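# Feed a cacao cake past the grinder's sprung flap

### The arm

A 6-joint arm with a two-finger parallel gripper is mounted at the origin on the work surface. World frame = base frame: x ahead of the robot, y to its left, z up, the work surface at z = 0. Lengths are in mm, angles in degrees, forces in N, time in s.
With the tool pointing down it reaches from about 350 to 850 mm from the base axis. Payload 8.1 kg.
Tool frame: the origin (TCP) lies on the mounting face of the last link; the fingertips stand 173 mm ahead of it and the grasp point (between the pads) lies 155 mm ahead of it; z points along the fingers, y is the direction in which the jaws open and shut (so a half turn about z gives the same grasp; the last joint's range is limited). The gripper opens to 85 mm and grips with 20 to 120 N. Pads are 22 mm wide; open, the fingers measure 114 mm over their backs; the gripper's body (76 mm by 85 mm) begins 54 mm behind the grasp point. The pads swing forward as they close: fully open they stand 13 mm farther back than shut.
Start: joints at [72.342, 7.471, 85.268, -0, 87.261, -4.893], TCP at [132.555, 585.18, 404.692] pointing down, gripper open.
Joint ranges: [-169.43, 169.43], [-51.17, 129.36], [1.28, 143.12], [-76.62, 256.62], [0, 156.53], [-152.29, 152.29]. Speed limits (degrees/s): [136.94, 136.94, 159.86, 180, 180, 180].

### API

Orientations are given as [roll, pitch, yaw] about the fixed x, y, z axes, in that order (R = Rz(yaw) Ry(pitch) Rx(roll)).
In Python, from bench import * gives the robot as it stands.
- The arm moves only by the shell command python3 -m jog 'ROWS' [FORCE]. ROWS is JSON, a list of rows, each an object of numbers: "tx", "ty", "tz": the shift along the tool's x, y, z as a fraction of full scale; "ax", "ay", "az": the turn, a rotation vector about the tool's x, y, z as a fraction of full scale; "hand": the opening, from 0 (shut) to 1 (fully open). A call has 1 to 5 rows; each row is the pose to reach, as a shift and turn from the pose commanded when the call began, along the tool's axes at that moment; what a row does not reach only later rows make up. Full scale, the value 1, is 150 mm for a shift and 45 degrees for a turn. A row lasts 1/12 s, in which the tool goes at most 41.7 mm and 7.16 degrees, less where a joint would pass 70% of its speed; a pose out of reach is approached as far as the arm can. A call with a number of a shift or a turn outside -1 to 1 is refused whole. A call with a gripper value outside its range is refused whole. The fingers move at their own pace and stop on an object; FORCE is the grip in N (left out, the last holds). Time passes only in rows, so rows that repeat a pose let the fingers close. It gives the time, the measured TCP pose, the force and the opening at its end, in the units of the state.
- sense(): the state, without advancing time (a new reading comes with each control period).
- snapshot(name): name is "scene" or "top" or "wrist"; returns a dict with "pixels" (480x640x3 uint8, red, green, blue), "z_map" (480x640 float32, mm along the optical axis (not along the pixel's ray), 0 where there is no reading), "intrinsics" (3x3 intrinsics, pixels), "R" (3x3) and "t" (3): a world point X has camera coordinates R X + t. Camera axes: x right, y down, z forward; pixel columns grow to the right and rows downward; lengths in mm; the calibration is good to about 2 mm. A picture is of the moment at which its call begins.
- hand_in(): hands the job in, once; it reports no verdict.
The state is a dict: "time": time; "joint_pos": joint angles; "qd": joint speeds; "joint_efforts": joint torques, N m; "tool_pos": TCP position; "tcp_rot": TCP orientation; "ft_force": force on the tool from outside, world axes, zero at the start; "wrist_torque": the same for the moment, N m; "finger_gap": finger opening in mm.
Only numpy, scipy, OpenCV 4.12 (cv2) and the standard library are available. Lean on these libraries where they do the work, as an engineer would, in place of code of your own. Each camera call takes 0.05 s, during which the arm holds its last target.

### The job

Load the grinder: with one finger push open the self-closing flap at the end of the feed chute, and while it is still open push the round cacao cake through the doorway with the other finger, so that the cake drops into the hopper and the flap can swing shut behind it. The flap must be opened by the finger, not rammed open with the cake; push the cake gently along the chute, without pinching or lifting it. Leave the small release lever, the crank, the bowl, the dish, the mug and the pestle as they are.

Things in the scene. Friction and masses are not known exactly. Their poses are not given: they have to be found in the camera images.
- grinder: Fixed steel hand-crank grinder. Origin on the slab, below the middle of the shut flap; +x is the feed direction along its chute, z up, +y the flap's hinge side. The chute and the hopper are straight and open-topped, all walls 5 mm thick and up to z = 175 mm; only the flap (z 183) and the crank (x over 218 mm, up to z = 170) stand near.
- doorway (a point): Middle of the doorway sill, 150 mm above the slab, axes as the grinder's: here the chute floor ends. The chute is the trough before it, from x = -170 (open end) to 0 mm, 60 mm wide inside (y = -30 to +30), its floor level with the sill, its walls 25 mm high.
- hopper (a point): Centre of the hopper's floor, 64 mm lower than the sill and 77.5 mm beyond it. The hopper is 155 mm long (it begins right at the doorway) and 84 mm wide inside, its walls 89 mm high from this floor.
- flap: Upright aluminium flap across the doorway, 4 mm thick, 30 mm high (3 to 33 mm above the sill). Origin on its vertical hinge axis, 37 mm to +y of the doorway's middle, at half its height; the plate runs along its own -y. Shut, its axes are parallel to the grinder's. It turns about +z, only into the hopper, up to 1.5 rad. A spring (1 to 2.3 N at 37 mm from the hinge) shuts it in half a second.
- flap_edge (a point): Middle of the flap's free edge, 65 mm from the hinge. A finger pushing straight along the chute's centre line slips past this edge after about 53 mm, and the flap then springs back behind it unless the cake is already in the doorway: so let the cake follow close, both fingers in line along the chute, the gap between them only 12 to 18 mm wider than the cake.
- cake_center (a point): Centre of the cacao cake: a hard dark-brown disc, 44 mm diameter, 24 mm high, 45 g, lying flat on the chute floor before the flap (this point is 12 mm above its underside). It is smooth and slides easily (friction about 0.3); tipping over the sill it takes up to 50 mm of length.
- release_tip (a point): Centre of the 14 mm ball on the tip of the grinder's small release lever, a thin 45 mm upright lever outside the hopper's wall on the grinder's -y side; it swings easily and must be left alone.
- crank_knob (a point): Middle of the crank's wooden knob (28 mm thick, 64 mm long, along the grinder's x), at the far (+x) end of the grinder, on an arm of 95 mm about an axle 56 mm above the slab. Leave alone.
- bowl: Aluminium bowl, 150 mm across, 55 mm high, standing on the slab; origin at the centre of its underside. Leave alone.
- dish: Clay dish, 140 mm across, 32 mm high; origin at the centre of its underside. Leave alone.
- mug: White plastic mug, 80 mm across, 90 mm high, handle at its +y; origin at the centre of its underside. Leave alone.
- pestle: Wooden pestle standing on its thick end, 54 mm across, 168 mm high; origin at the centre of its underside. Leave alone.
Things that resemble listed ones, but are neither listed nor needed, are in the scene too. What is shaped like the part that bears cake_center but turquoise or white is not meant.

How it is judged (in metres and radians):
On the way, in this order (a step that is already met when the one before it is completed fails the run):
1. a finger pushes the flap open (more than 0.25 rad) before the cake enters the doorway (angle between the y axis of flap and the y axis of grinder, either way round above 0.25 rad and contact force between the fingers and flap above 0.15 N and x of cake_center in the frame of grinder below -0.018 m), for 0.04 s.
2. the cake goes through the doorway along the chute floor, the flap open (x of cake_center in the frame of grinder between -0.012 and 0.04 m and z of cake_center in the frame of grinder above 0.14 m and angle between the y axis of flap and the y axis of grinder, either way round above 0.25 rad), for 0.04 s.
At the end, for the whole second after the job is handed in: The cake lies at rest inside the hopper, below the chute floor (its centre at least 25 mm lower than that floor), and the flap has swung shut (within 0.08 rad) (x of cake_center in the frame of grinder between 0 and 0.155 m and y of cake_center in the frame of grinder between -0.042 and 0.042 m and z of cake_center in the frame of grinder below 0.125 m and linear speed of cake below 0.02 m/s and angle between the y axis of flap and the y axis of grinder, either way round below 0.08 rad); the robot touches nothing.
It fails at once if the cake is rammed against the shut flap (flap open less than 0.2 rad, more than 0.6 N between them) (angle between the y axis of flap and the y axis of grinder, either way round below 0.2 rad and contact force between cake and flap above 0.6 N).
It fails at once if the cake is lifted (15 mm or more off the chute floor) (z of cake_center in the frame of grinder above 0.177 m).
It fails at once if the cake is pinched or pressed hard (over 18 N from the fingers) (contact force between the fingers and cake above 18 N).
It fails at once if the release lever is moved by over 8 mm, or the crank knob by over 15 mm (distance of release_tip from where it was at the start of the episode above 0.008 m or distance of crank_knob from where it was at the start of the episode above 0.015 m).
It fails at once if the bowl, dish, mug or pestle is moved by over 15 mm or tipped (distance of any of bowl, dish, mug, pestle from where it was at the start of the episode above 0.015 m or angle between any of bowl, dish, mug, pestle's own z axis and vertical above 0.3 rad).
It also fails if it takes over 35 s, if anything falls off the work surface, if the arm or the gripper's body presses on something with over 40 N, if the wrist force passes 120 N, or if a joint passes its speed limit or range.

## Working session

There is one attempt and no reset: what is moved stays moved. The work goes in short steps, Python scripts to look and compute and a shell command to move; the robot and the scene stay as the last step left them, time stands still between calls to the robot, and variables do not carry over. Pictures are saved under pics/ and viewed, and the job is handed in when it is done.

```bash
ls; mkdir -p pics; python3 - <<'E'
from bench import *
import cv2,pickle
print(sense())
for n in ["scene","top","wrist"]:
    s=snapshot(n); cv2.imwrite(f"pics/{n}0.png",s["pixels"][:,:,::-1]); pickle.dump(s,open(f"{n}0.pkl","wb"))
    print(n,s["intrinsics"],s["R"],s["t"])
E
```

```text
pics
{'time': 0.0, 'joint_pos': array([ 7.23405317e+01,  7.51802343e+00,  8.53294898e+01,  1.68271577e-03,
        8.72612783e+01, -4.89259166e+00]), 'qd': array([-0.02787564, -0.02393238,  0.12896803, -0.01199065,  0.1406899 ,
       -0.04356718]), 'joint_efforts': array([ 2.15321570e-04, -5.69432080e+01, -5.00533891e+01, -3.00069132e-04,
        1.53812411e-02, -4.39016776e-05]), 'tool_pos': array([132.49034227, 584.95870829, 403.61171001]), 'tcp_rot': array([-1.79891748e+02, -1.09531310e-02,  1.67233031e+02]), 'ft_force': array([-0.03091832, -0.41130872, -0.16735812]), 'wrist_torque': array([ 0.04442147, -0.07393637, -0.00839343]), 'finger_gap': 85.41886729301315}
scene [[608.16341808   0.         324.65523479]
 [  0.         608.16341808 238.78660493]
 [  0.           0.           1.        ]] [[ 0.34541284  0.93844741  0.00253489]
 [ 0.5844227  -0.21299254 -0.78299699]
 [-0.73426158  0.27193867 -0.62202033]] [-168.49229748 -234.85483962 1659.29729278]
top [[557.56947911   0.         322.55914709]
 [  0.         557.56947911 244.01848354]
 [  0.           0.           1.        ]] [[ 0.02389634 -0.99955308  0.01796117]
 [-0.99624477 -0.02530512 -0.08280105]
 [ 0.08321855 -0.01591508 -0.99640423]] [ -71.5771436   574.85051187 1146.54503974]
wrist [[337.8431445    0.         322.29261255]
 [  0.         337.8431445  239.74411774]
 [  0.           0.           1.        ]] [[ 0.2207838   0.97532146 -0.00160281]
 [ 0.93228944 -0.21055929  0.29411085]
 [ 0.28651514 -0.0664292  -0.95576997]] [-599.29696975  -38.5675601   379.20597307]
```

View pics/scene0.png

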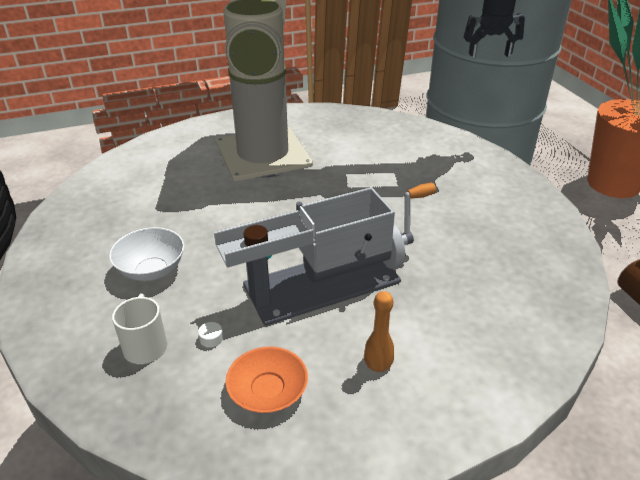

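View pics/top0.png

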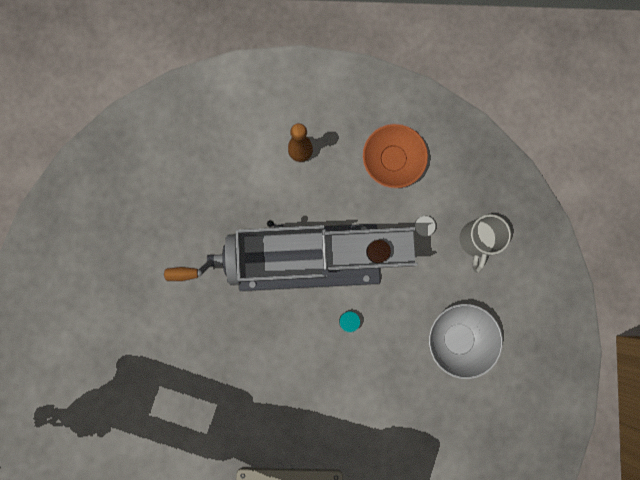

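View pics/wrist0.png

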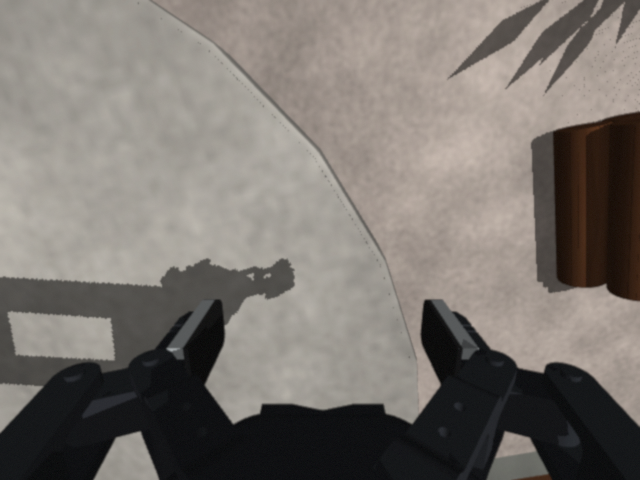

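Top view: the brown cake is at (378,251) in the chute. The flap line is at column ~324 and the lever ball at (270,223). The turquoise disc at (350,321) and the white cylinder at (426,225) on the slab are decoys. Feed direction is image-left, about world +y. Next I measure it.

```bash
cat > h.py <<'E'
import numpy as np,cv2
def ray(s,uv,z):
    K=s["intrinsics"];R=s["R"];t=s["t"]
    d=R.T@np.linalg.inv(K)@np.array([uv[0],uv[1],1.]);c=-R.T@t
    return c+d*(z-c[2])/d[2]
def cloud(s):
    K=s["intrinsics"];Z=s["z_map"];v,u=np.mgrid[:480,:640]
    P=np.stack([(u-K[0,2])/K[0,0]*Z,(v-K[1,2])/K[1,1]*Z,Z],-1)
    return (P-s["t"])@s["R"]
def cakemask(s):
    h=cv2.cvtColor(s["pixels"],cv2.COLOR_RGB2HSV); p=s["pixels"].astype(int)
    return ((p[...,0]-p[...,2]>20)&(p[...,0]<110)).astype(np.uint8)
E
python3 - <<'E'
from h import *; import pickle
for n,roi in [("top",(340,420,225,275)),("scene",(235,280,215,255))]:
    s=pickle.load(open(n+"0.pkl","rb")); C=cloud(s)
    m=cakemask(s); a=np.zeros_like(m); a[roi[2]:roi[3],roi[0]:roi[1]]=m[roi[2]:roi[3],roi[0]:roi[1]]
    k,_=cv2.findContours(a,0,1); k=max(k,key=cv2.contourArea); M=cv2.moments(k); uv=(M["m10"]/M["m00"],M["m01"]/M["m00"])
    print(n,uv,cv2.contourArea(k),ray(s,uv,172),cv2.fitEllipse(k), np.median(C[a>0],0))
    q=C[a>0]; q=q[q[:,2]>170]; print(len(q),q.mean(0), (q.min(0)+q.max(0))/2,q.max(0)-q.min(0))
    if n=="top":
        w=(C[...,2]>168)&(C[...,2]<178); w[:,:210]=0; w[:,440:]=0; w[:200]=0; w[300:]=0; w&=(m==0)
        p=C[w][:,:2].astype(np.float32); r=cv2.minAreaRect(p); print(w.sum(),r,cv2.boxPoints(r))
        f=(C[...,2]>179)&(C[...,2]<190)&(C[...,0]>400)&(C[...,0]<700)&(np.abs(C[...,1])<300); print("flap",f.sum(),C[f][:,:].mean(0) if f.any() else 0)
        v=np.zeros((480,640,3),np.uint8);v[w]=(255,255,255);v[f]=(0,0,255);v[a>0]=(0,255,0)
        crop=np.vstack([cv2.resize(s["pixels"][200:300,200:440,::-1],None,fx=3,fy=3),cv2.resize(v[200:300,200:440],None,fx=3,fy=3,interpolation=0)])[:600]
        cv2.imwrite("pics/crop1.png",crop)
E
```

```text
top (378.3456116416553, 250.89677125966347) 366.5 [ 554.05165635 -157.75086558  172.        ] ((378.34088134765625, 250.90896606445312), (21.169841766357422, 22.214149475097656), 56.859554290771484) [ 553.76529324 -157.13633987  174.01178711]
391 [ 553.61945892 -157.07108763  176.64890165] [ 526.54664325 -108.92832618  680.71828284] [  95.11643228  140.35436587 1021.17575042]
1206 ((551.6446533203125, -61.83943176269531), (94.23445892333984, 330.03436279296875), 4.346292972564697) [[ 492.1572     99.132454]
 [ 517.16864  -229.95282 ]
 [ 611.1321   -222.81131 ]
 [ 586.12067   106.27396 ]]
flap 127 [538.14777611 -57.8824201  183.45953709]
scene (255.10610766045545, 233.899585921325) 322.0 [ 558.72925239 -160.4263063   172.        ] ((255.12791442871094, 234.17935180664062), (18.6466064453125, 23.904035568237305), 76.34928894042969) [ 559.53197594 -160.28332475  172.18754829]
276 [ 560.79085075 -160.3406869   177.60641909] [ 972.6605297  -240.64107694  509.32717299] [882.30326067 204.97437018 678.65190541]
```

View pics/crop1.png

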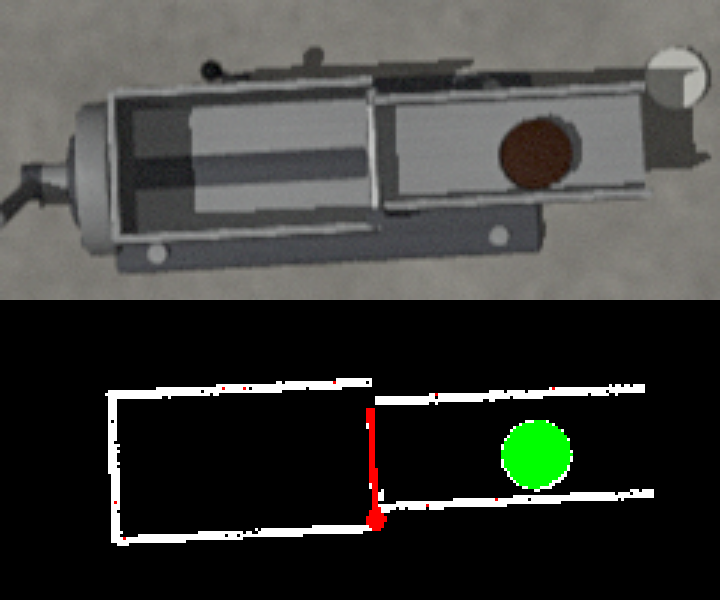

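The crop shows the brown cake in the chute, a thin flap at (324,~250) and its hinge at (325,273). Next I refine the chute axis.

```bash
python3 - <<'E'
from h import *; import pickle
s=pickle.load(open("top0.pkl","rb")); C=cloud(s)
ok=(C[...,2]>170)&(C[...,2]<179)
def line(v0,v1,u0,u1):
    w=np.zeros((480,640),bool); w[v0:v1,u0:u1]=ok[v0:v1,u0:u1]; p=C[w][:,:2].astype(np.float32)
    d=cv2.fitLine(p,cv2.DIST_HUBER,0,.01,.01).ravel(); d=d*(1 if d[1]>0 else [-1,-1,1,1]) ; return d,len(p),p
L=[]
for n,b in dict(chU=(225,238,330,420),chL=(260,272,332,420),hpU=(222,236,240,322),hpL=(272,284,242,318)).items():
    d,k,p=line(*b); L.append(d); print(n,k,d,np.degrees(np.arctan2(d[1],d[0])))
f=(C[...,2]>179)&(C[...,2]<190)&(C[...,0]>400)&(C[...,0]<700)&(np.abs(C[...,1])<80)
p=C[f][:,:2].astype(np.float32); print("flap fit",cv2.fitLine(p,cv2.DIST_HUBER,0,.01,.01).ravel(),p.min(0),p.max(0),np.median(p,0))
for a in (94,94.35,94.7):
    x=np.array([np.cos(np.radians(a)),np.sin(np.radians(a))]); y=np.array([-x[1],x[0]])
    # normal offset of the walls: distances
    print(a,[round(float(d[2:]@y),1) for d in L], "flap x", np.median(p@x), "cake",np.array([554,-157.5])@x,np.array([554,-157.5])@y)
# ends
e=(C[...,2]>170)&(C[...,2]<179); e[:222]=0;e[286:]=0;e[:,:235]=0;e[:,430:]=0
q=C[e][:,:2]@x; print(np.percentile(q,[0.3,99.7]),q.min(),q.max())
# open end of chute floor
E
```

```text
chU 244 [-7.81707689e-02  9.96939957e-01  5.90205627e+02 -1.45261765e+02] 94.48342931458785
chL 278 [-7.69797713e-02  9.97032642e-01  5.26146179e+02 -1.51567612e+02] 94.41498384732026
hpU 241 [-7.93153122e-02  9.96849597e-01  5.89412598e+02  2.27618675e+01] 94.54921087182196
hpL 213 [-7.48050138e-02  9.97198164e-01  5.00660553e+02  2.10649624e+01] 94.29001901454903
flap fit [ 9.9651551e-01  8.3407708e-02  5.3913690e+02 -5.8020447e+01] [505.26813 -65.92274] [594.16986   34.223465] [535.98517 -57.83733]
94 [-578.6, -514.3, -589.6, -500.9] flap x -95.47822496499236 cake -195.76142437016773 -541.663839229243
94.35 [-577.5, -513.1, -589.4, -500.8] flap x -98.73925922868742 cake -199.06658742392727 -540.4579019418551
94.7 [-576.3, -512.0, -589.3, -500.7] flap x -102.02329907843739 cake -202.3643222048834 -539.2317971879609
[-269.95789405   57.80185962] -271.65638216524457 58.064056527080716
```

```bash
python3 -m jog '[{"tx":-0.2,"ty":-0.2,"hand":0.71},{"tx":-0.4,"ty":-0.42,"hand":0.71},{"tx":-0.6,"ty":-0.65,"hand":0.71},{"tx":-0.77,"ty":-0.84,"hand":0.71},{"tx":-0.77,"ty":-0.84,"hand":0.71}]'
```

```text
invalid input at $[0]: expected keys tx, ty, tz, ax, ay, az, hand
```

```bash
python3 -m jog '[{"tx":-0.2,"ty":-0.2,"tz":0,"ax":0,"ay":0,"az":0,"hand":0.71},{"tx":-0.4,"ty":-0.42,"tz":0,"ax":0,"ay":0,"az":0,"hand":0.71},{"tx":-0.6,"ty":-0.65,"tz":0,"ax":0,"ay":0,"az":0,"hand":0.71},{"tx":-0.77,"ty":-0.84,"tz":0,"ax":0,"ay":0,"az":0,"hand":0.71},{"tx":-0.77,"ty":-0.84,"tz":0,"ax":0,"ay":0,"az":0,"hand":0.71}]'
```

```text
time: 0.57
tool_pos: [219.5, 432.6, 403.9]
tcp_rot: [-179.8, 0.1, 167.1]
ft_force: [-0.7, -1.5, -0.0]
finger_gap: 60.2
```

```bash
python3 -m jog '[{"tx":-0.2,"ty":-0.22,"tz":0,"ax":0,"ay":0,"az":0,"hand":0.71},{"tx":-0.4,"ty":-0.44,"tz":0,"ax":0,"ay":0,"az":0,"hand":0.71},{"tx":-0.6,"ty":-0.65,"tz":0,"ax":0,"ay":0,"az":0,"hand":0.71},{"tx":-0.77,"ty":-0.84,"tz":0,"ax":0,"ay":0,"az":0,"hand":0.71},{"tx":-0.9,"ty":-1,"tz":0,"ax":0,"ay":0,"az":0,"hand":0.71}]'
python3 -m jog '[{"tx":-0.2,"ty":-0.22,"tz":0,"ax":0,"ay":0,"az":0,"hand":0.71},{"tx":-0.4,"ty":-0.44,"tz":0,"ax":0,"ay":0,"az":0,"hand":0.71},{"tx":-0.6,"ty":-0.65,"tz":0,"ax":0,"ay":0,"az":0,"hand":0.71},{"tx":-0.77,"ty":-0.84,"tz":0,"ax":0,"ay":0,"az":0,"hand":0.71},{"tx":-0.9,"ty":-1,"tz":0,"ax":0,"ay":0,"az":0,"hand":0.71}]'
```

```text
time: 0.98
tool_pos: [316.5, 258.7, 404.6]
tcp_rot: [-180.0, 0.0, 167.2]
ft_force: [0.3, 0.1, 0.8]
finger_gap: 60.6
time: 1.4
tool_pos: [415.2, 82.2, 404.7]
tcp_rot: [-180.0, 0.0, 167.2]
ft_force: [0.4, 0.7, 0.4]
finger_gap: 60.9
```

```bash
python3 -m jog '[{"tx":-0.2,"ty":-0.22,"tz":0,"ax":0,"ay":0,"az":-0.1,"hand":0.71},{"tx":-0.4,"ty":-0.44,"tz":0,"ax":0,"ay":0,"az":-0.2,"hand":0.71},{"tx":-0.6,"ty":-0.65,"tz":0,"ax":0,"ay":0,"az":-0.3,"hand":0.71},{"tx":-0.77,"ty":-0.84,"tz":0,"ax":0,"ay":0,"az":-0.382,"hand":0.71},{"tx":-0.9,"ty":-0.96,"tz":0,"ax":0,"ay":0,"az":-0.382,"hand":0.71}]'
python3 - <<'E'
from h import *
from bench import *
print(sense()["tool_pos"],sense()["tcp_rot"])
E
```

```text
time: 1.82
tool_pos: [515.1, -88.8, 404.3]
tcp_rot: [-180.0, -0.0, -175.4]
ft_force: [-0.4, 0.8, 0.3]
finger_gap: 60.7
[515.05747445 -88.78550453 404.33572607] [-1.79967654e+02 -6.33002192e-03 -1.75418943e+02]
```

```bash
python3 -m jog '[{"tx":-0.12,"ty":-0.24,"tz":0,"ax":0,"ay":0,"az":0,"hand":0.71},{"tx":-0.24,"ty":-0.475,"tz":0,"ax":0,"ay":0,"az":0,"hand":0.71},{"tx":-0.24,"ty":-0.475,"tz":0,"ax":0,"ay":0,"az":0,"hand":0.71},{"tx":-0.24,"ty":-0.475,"tz":0,"ax":0,"ay":0,"az":0,"hand":0.71}]'
python3 - <<'E'
from h import *
from bench import *
import pickle
for n in ["wrist","scene","top"]:
    s=snapshot(n); cv2.imwrite(f"pics/{n}1.png",s["pixels"][:,:,::-1]); pickle.dump(s,open(f"{n}1.pkl","wb"))
E
```

```text
time: 2.15
tool_pos: [556.1, -155.8, 402.9]
tcp_rot: [179.9, -0.2, -175.7]
ft_force: [-1.0, 0.8, 0.4]
finger_gap: 60.7
```

View pics/wrist1.png

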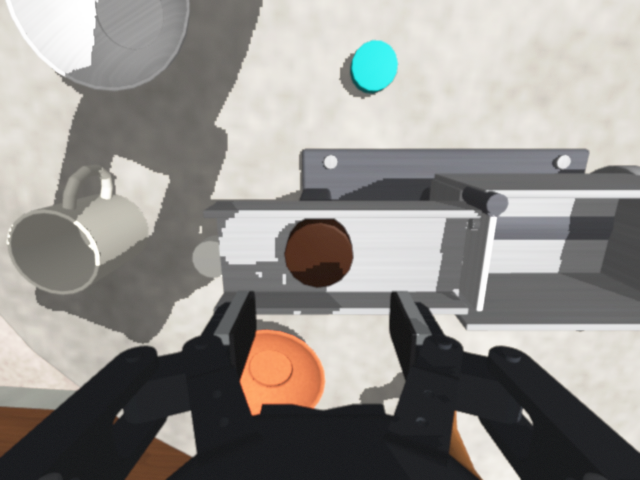

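View pics/scene1.png

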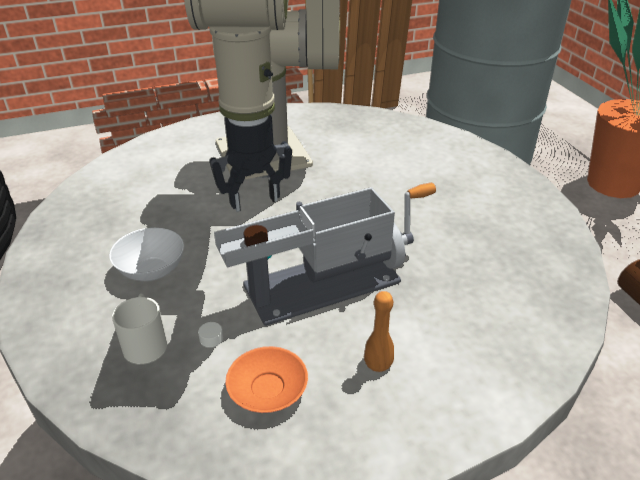

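```bash
python3 - <<'E'
from h import *; import pickle
O=np.array([551.1,-56.9]);a=np.radians(94.4);X=np.array([np.cos(a),np.sin(a)]);Y=np.array([-X[1],X[0]])
s=pickle.load(open("wrist1.pkl","rb")); C=cloud(s)
G=np.stack([(C[...,:2]-O)@X,(C[...,:2]-O)@Y,C[...,2]],-1)
p=s["pixels"].astype(int); top=(C[...,2]>165)&(C[...,2]<180)
m=(p[...,0]-p[...,2]>12)&(p[...,0]<110); m[:215]=0;m[290:]=0;m[:,:280]=0;m[:,360:]=0
q=G[m&(C[...,2]>170)]; print("cake",q[:,:].mean(0),(q.max(0)+q.min(0))/2,np.ptp(q,axis=0))
for n,(v0,v1,u0,u1) in dict(chU=(200,222,225,430),chL=(300,325,260,385)).items():
    w=np.zeros_like(top);w[v0:v1,u0:u1]=top[v0:v1,u0:u1];g=G[w]; print(n,len(g),np.polyfit(g[:,0],g[:,1],1),np.percentile(g[:,1],[5,50,95]))
w=(C[...,2]>179)&(C[...,2]<188); w[:,:440]=0;w[:,530:]=0; g=G[w];print("flap",len(g),np.median(g,0),g.min(0),g.max(0))
# fingers
for n,(u0,u1) in dict(L=(180,262),R=(380,460)).items():
    w=np.zeros_like(top); w[285:400,u0:u1]=(C[285:400,u0:u1,2]>190); g=G[w]; k=g[g[:,2]<g[:,2].min()+8]
    print(n,g[:,2].min(),np.percentile(g[:,2],2),k.min(0),k.max(0))
s=pickle.load(open("scene1.pkl","rb")); C=cloud(s)
G=np.stack([(C[...,:2]-O)@X,(C[...,:2]-O)@Y,C[...,2]],-1)
for n,(u0,u1) in dict(L=(205,245),R=(262,295)).items():
    d=s["pixels"].max(2)<90
    w=np.zeros_like(d); w[150:212,u0:u1]=d[150:212,u0:u1]; w&=(C[...,2]>200)&(C[...,2]<300)&(np.abs(G[...,0]+100)<80); g=G[w]; k=g[g[:,2]<g[:,2].min()+8]
    print("scene",n,len(g),g[:,2].min(),k.min(0),k.max(0),k.mean(0))
E
```

```text
cake [-101.17151161    7.84588882  174.32957926] [-101.337087     31.38637715  271.14635371] [ 42.53556686  91.92051928 202.18745374]
chU 2294 [-1.58574561e-03  3.38169817e+01] [31.23919278 34.34709292 35.94863315]
chL 1622 [ 1.98675155e-03 -2.99818930e+01] [-33.09518119 -29.51942183 -28.72056645]
flap 1330 [ -1.26285182  22.31923984 182.83021195] [ -6.68569693 -27.17398971 179.0005857 ] [  6.37807763  47.22393339 186.52750862]
L 234.29997920365074 239.7517394155743 [-141.0686865    -8.31086773  234.2999792 ] [-128.66051028   14.40872401  242.2975311 ]
R 234.4973004952089 239.64586253151205 [-68.5522327   -8.60460255 234.4973005 ] [-56.56725114  14.3318781  242.48344506]
scene L 388 237.5897339176943 [-141.18911341   -7.96719057  237.58973392] [-128.02109288    9.26845475  245.57266523] [-135.15197642   -2.22617692  242.59150795]
scene R 386 234.5077512958637 [-68.48388778  -6.37021352 234.5077513 ] [-56.90302974  15.56715731 242.08769636] [-66.52680172   2.89704904 239.104023  ]
```

Wrist view: the cake at (319,252) lies between the two fingertips (inner faces at u≈250 and 392), and the flap is at (486,260). Tips are about 168 mm below the TCP. Now I go down.

```bash
python3 -m jog '[{"tx":0,"ty":-0.02,"tz":0.12,"ax":0,"ay":0,"az":0,"hand":0.71},{"tx":0,"ty":-0.02,"tz":0.24,"ax":0,"ay":0,"az":0,"hand":0.71},{"tx":0,"ty":-0.02,"tz":0.34,"ax":0,"ay":0,"az":0,"hand":0.71},{"tx":0,"ty":-0.02,"tz":0.34,"ax":0,"ay":0,"az":0,"hand":0.71}]'
python3 - <<'E'
from h import *
from bench import *
import pickle
for n in ["wrist","scene"]:
    s=snapshot(n); cv2.imwrite(f"pics/{n}2.png",s["pixels"][:,:,::-1]); pickle.dump(s,open(f"{n}2.pkl","wb"))
print(sense()["tool_pos"])
E
```

```text
time: 2.63
tool_pos: [554.5, -155.3, 350.6]
tcp_rot: [179.9, -0.2, -175.5]
ft_force: [-1.3, 0.4, -0.6]
finger_gap: 60.4
[ 555.51206948 -155.89147139  354.07050627]
```

View pics/wrist2.png

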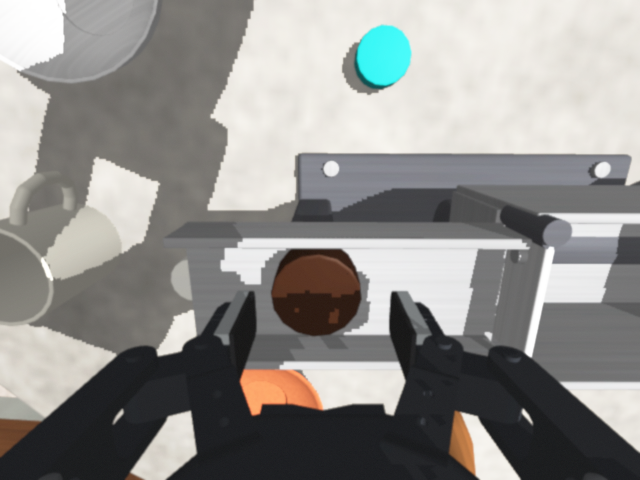

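Wrist view: the cake (316,290) is still well between the fingers, with gaps on both sides and the chute walls clear. Final descent next.

```bash
python3 -m jog '[{"tx":0,"ty":0,"tz":0.07,"ax":0,"ay":0,"az":0,"hand":0.71},{"tx":0,"ty":0,"tz":0.14,"ax":0,"ay":0,"az":0,"hand":0.71},{"tx":0,"ty":0,"tz":0.17,"ax":0,"ay":0,"az":0,"hand":0.71},{"tx":0,"ty":0,"tz":0.17,"ax":0,"ay":0,"az":0,"hand":0.71},{"tx":0,"ty":0,"tz":0.17,"ax":0,"ay":0,"az":0,"hand":0.71}]'
python3 - <<'E'
from h import *
from bench import *
import pickle
for n in ["wrist","scene"]:
    s=snapshot(n); cv2.imwrite(f"pics/{n}3.png",s["pixels"][:,:,::-1]); pickle.dump(s,open(f"{n}3.pkl","wb"))
cv2.imwrite("pics/s3c.png",cv2.resize(s["pixels"][120:320,180:430,::-1],None,fx=3,fy=3))
t=sense();print(t["tool_pos"],t["ft_force"],t["time"])
E
```

```text
time: 3.15
tool_pos: [555.7, -156.9, 327.7]
tcp_rot: [180.0, -0.1, -175.6]
ft_force: [-0.4, 0.3, 0.9]
finger_gap: 60.8
[ 555.99793585 -157.09682912  328.51913131] [0.06084711 0.3570113  0.188939  ] 3.25
```

View pics/wrist3.png

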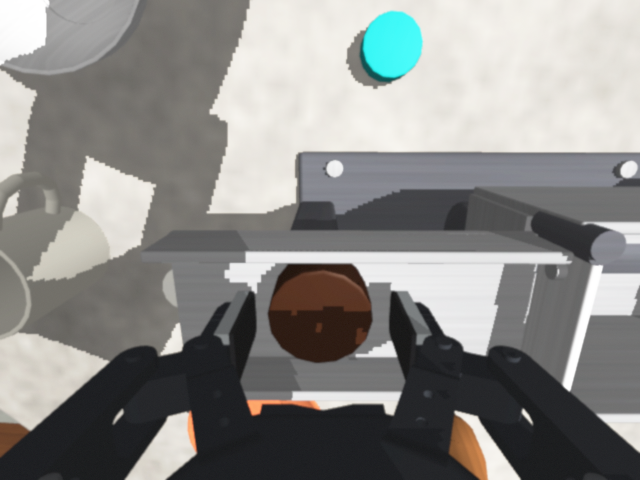

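View pics/s3c.png

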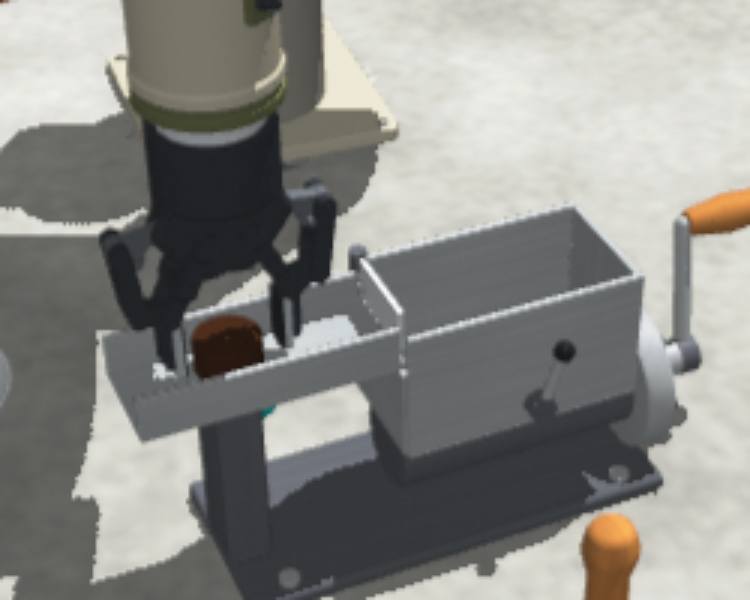

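Scene crop: fingers astride the cake inside the chute, the flap at (380,290) shut. Now I push slowly along +tool y.

```bash
python3 -m jog '[{"tx":0,"ty":0.05,"tz":0.02,"ax":0,"ay":0,"az":0,"hand":0.69},{"tx":0,"ty":0.11,"tz":0.02,"ax":0,"ay":0,"az":0,"hand":0.69},{"tx":0,"ty":0.18,"tz":0.02,"ax":0,"ay":0,"az":0,"hand":0.69},{"tx":0,"ty":0.25,"tz":0.02,"ax":0,"ay":0,"az":0,"hand":0.69},{"tx":0,"ty":0.3,"tz":0.02,"ax":0,"ay":0,"az":0,"hand":0.69}]'
python3 - <<'E'
from h import *
from bench import *
s=snapshot("wrist"); cv2.imwrite("pics/wrist4.png",s["pixels"][:,:,::-1])
t=sense();print(t["tool_pos"],t["ft_force"],t["time"])
E
```

```text
time: 3.67
tool_pos: [552.3, -110.4, 325.3]
tcp_rot: [180.0, 0.0, -175.5]
ft_force: [-0.3, 0.1, 1.1]
finger_gap: 59.1
[ 552.28218729 -109.50333063  325.28242231] [-0.40953456  1.11804017  0.35420903] 3.7167
```

View pics/wrist4.png

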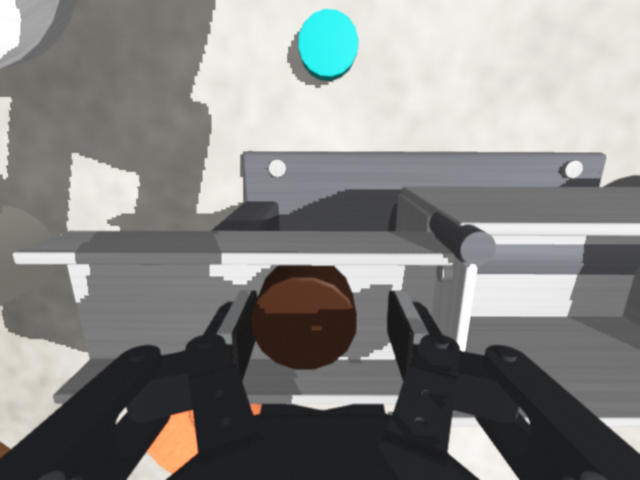

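Wrist view: the cake (304,318) rests on the rear finger, and the front finger (410,325) is just short of the shut flap (466,300). I continue into the flap.

```bash
python3 -m jog '[{"tx":0,"ty":0.05,"tz":0,"ax":0,"ay":0,"az":0,"hand":0.69},{"tx":0,"ty":0.1,"tz":0,"ax":0,"ay":0,"az":0,"hand":0.69},{"tx":0,"ty":0.15,"tz":0,"ax":0,"ay":0,"az":0,"hand":0.69},{"tx":0,"ty":0.2,"tz":0,"ax":0,"ay":0,"az":0,"hand":0.69},{"tx":0,"ty":0.22,"tz":0,"ax":0,"ay":0,"az":0,"hand":0.69}]'
python3 - <<'E'
from h import *
from bench import *
s=snapshot("wrist"); cv2.imwrite("pics/wrist5.png",s["pixels"][:,:,::-1])
t=sense();print(t["tool_pos"],t["ft_force"],t["time"])
E
```

```text
time: 4.13
tool_pos: [549.8, -78.3, 325.3]
tcp_rot: [180.0, 0.0, -175.6]
ft_force: [0.1, -2.9, -1.0]
finger_gap: 58.9
[549.87168161 -78.10920042 325.28290804] [ 0.33695818 -0.77501972 -0.10307982] 4.1833
```

View pics/wrist5.png

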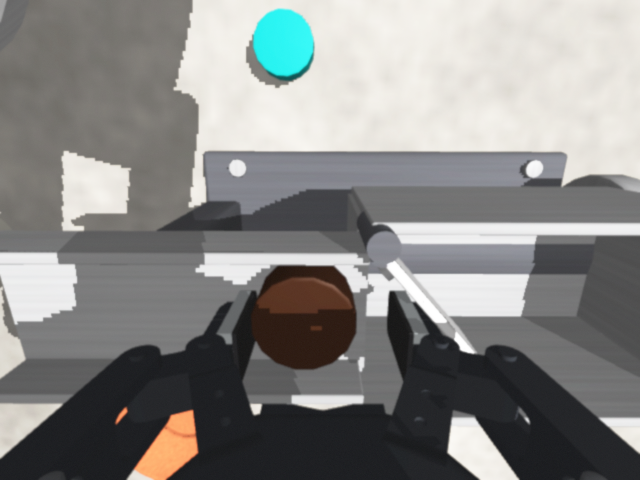

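Wrist view: the flap is open about 40° against the front finger. The cake (304,318) is still before the sill (u≈362). Now I push it through.

```bash
python3 -m jog '[{"tx":0,"ty":0.07,"tz":0,"ax":0,"ay":0,"az":0,"hand":0.69},{"tx":0,"ty":0.14,"tz":0,"ax":0,"ay":0,"az":0,"hand":0.69},{"tx":0,"ty":0.21,"tz":0,"ax":0,"ay":0,"az":0,"hand":0.69},{"tx":0,"ty":0.27,"tz":0,"ax":0,"ay":0,"az":0,"hand":0.69},{"tx":0,"ty":0.32,"tz":0,"ax":0,"ay":0,"az":0,"hand":0.69}]'
python3 - <<'E'
from h import *
from bench import *
s=snapshot("wrist"); cv2.imwrite("pics/wrist6.png",s["pixels"][:,:,::-1])
t=sense();print(t["tool_pos"],t["ft_force"],t["time"])
E
```

```text
time: 4.6
tool_pos: [546.0, -30.0, 325.2]
tcp_rot: [180.0, 0.0, -175.5]
ft_force: [1.9, -0.7, -0.5]
finger_gap: 58.9
[545.97624935 -29.02877479 325.13952605] [ 2.57922797  2.57289658 -0.30567727] 4.65
```

View pics/wrist6.png

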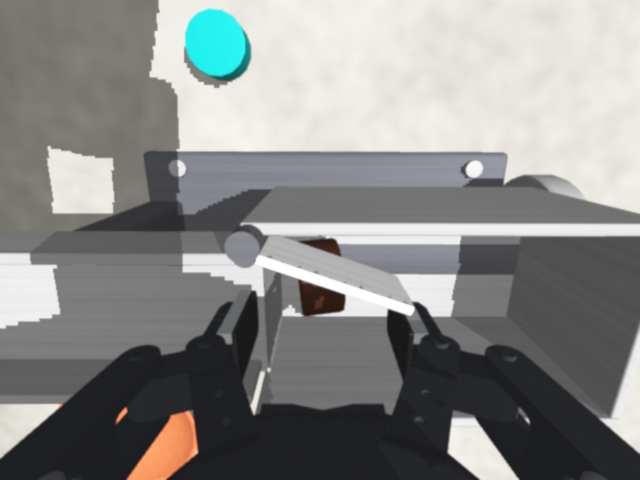

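Wrist view: the cake has gone over the sill into the hopper (322,275, seen edge-on). The flap (335,275) still leans open on the front finger. I hold briefly, then lift straight up.

```bash
python3 -m jog '[{"tx":0,"ty":0,"tz":-0.1,"ax":0,"ay":0,"az":0,"hand":0.69},{"tx":0,"ty":0,"tz":-0.25,"ax":0,"ay":0,"az":0,"hand":0.69},{"tx":0,"ty":0,"tz":-0.4,"ax":0,"ay":0,"az":0,"hand":0.69},{"tx":0,"ty":0,"tz":-0.6,"ax":0,"ay":0,"az":0,"hand":0.69},{"tx":0,"ty":0,"tz":-0.6,"ax":0,"ay":0,"az":0,"hand":0.69}]'
python3 -m jog '[{"tx":0,"ty":0,"tz":-0.1,"ax":0,"ay":0,"az":0,"hand":0.69},{"tx":0,"ty":0,"tz":-0.1,"ax":0,"ay":0,"az":0,"hand":0.69},{"tx":0,"ty":0,"tz":-0.1,"ax":0,"ay":0,"az":0,"hand":0.69},{"tx":0,"ty":0,"tz":-0.1,"ax":0,"ay":0,"az":0,"hand":0.69},{"tx":0,"ty":0,"tz":-0.1,"ax":0,"ay":0,"az":0,"hand":0.69}]'
python3 - <<'E'
from h import *
from bench import *
import pickle
s=snapshot("wrist"); cv2.imwrite("pics/wrist7.png",s["pixels"][:,:,::-1]);pickle.dump(s,open("wrist7.pkl","wb"))
s=snapshot("scene"); cv2.imwrite("pics/s7c.png",cv2.resize(s["pixels"][120:320,180:430,::-1],None,fx=3,fy=3))
t=sense();print(t["tool_pos"],t["ft_force"],t["time"])
E
```

```text
time: 5.07
tool_pos: [547.2, -31.1, 421.9]
tcp_rot: [-179.9, 0.5, -175.5]
ft_force: [-0.1, -0.4, 1.9]
finger_gap: 59.1
time: 5.48
tool_pos: [545.9, -31.2, 428.9]
tcp_rot: [180.0, -0.1, -175.6]
ft_force: [-0.1, -0.2, -0.2]
finger_gap: 59.0
[545.95481662 -31.30564639 429.04823623] [0.06972547 0.64514882 0.45143602] 5.5833
```

View pics/wrist7.png

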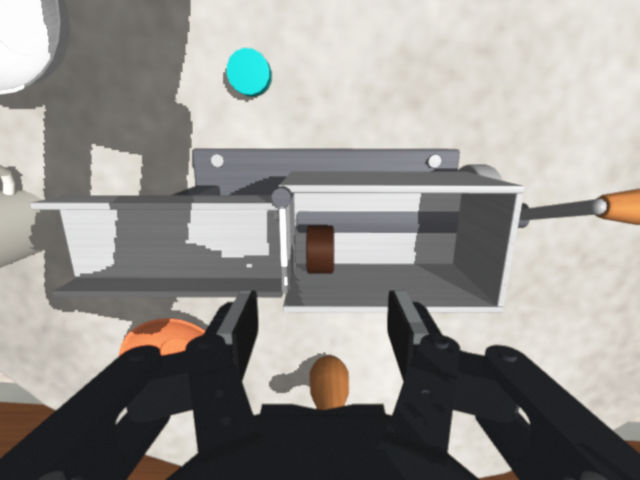

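View pics/s7c.png

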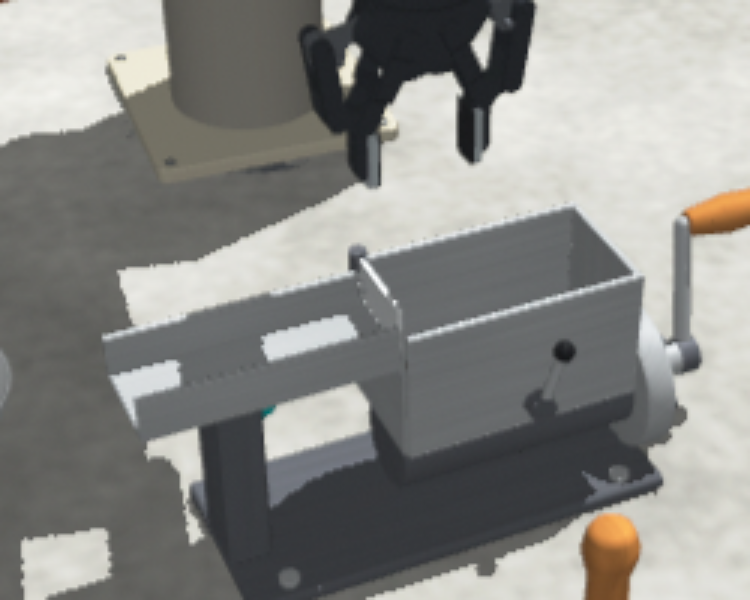

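The flap is shut at (283,250), and the cake stands on its rim in the hopper at (320,248). Next I check that it is at rest and that nothing else moved.

```bash
python3 -m jog '[{"tx":0,"ty":0,"tz":0,"ax":0,"ay":0,"az":0,"hand":0.69},{"tx":0,"ty":0,"tz":0,"ax":0,"ay":0,"az":0,"hand":0.69},{"tx":0,"ty":0,"tz":0,"ax":0,"ay":0,"az":0,"hand":0.69},{"tx":0,"ty":0,"tz":0,"ax":0,"ay":0,"az":0,"hand":0.69},{"tx":0,"ty":0,"tz":0,"ax":0,"ay":0,"az":0,"hand":0.69}]'
python3 - <<'E'
from h import *
from bench import *
import pickle
O=np.array([551.1,-56.9]);a=np.radians(94.4);X=np.array([np.cos(a),np.sin(a)]);Y=np.array([-X[1],X[0]])
def me(s):
    C=cloud(s);p=s["pixels"].astype(int);m=(p[...,0]-p[...,2]>12)&(p[...,0]<110); m[:215]=0;m[285:]=0;m[:,:295]=0;m[:,350:]=0
    q=C[m];g=np.stack([(q[:,:2]-O)@X,(q[:,:2]-O)@Y,q[:,2]],-1)
    f=(C[...,2]>179)&(C[...,2]<188);f[:,:265]=0;f[:,305:]=0;f[:212]=0;f[290:]=0
    k=C[f][:,:2].astype(np.float32);d=cv2.fitLine(k,cv2.DIST_HUBER,0,.01,.01).ravel()
    print("cake",g.mean(0),g[:,2].max(),"flap vs y deg",np.degrees(np.arcsin(d[:2]@X)),f.sum())
me(pickle.load(open("wrist7.pkl","rb"))); s=snapshot("wrist"); me(s)
s0=pickle.load(open("scene0.pkl","rb"));s1=snapshot("scene")
d=cv2.absdiff(s0["pixels"],s1["pixels"]).max(2)
cv2.imwrite("pics/diff.png",np.hstack([cv2.resize(d,(400,300)),cv2.resize(s1["pixels"][...,1],(400,300))]))
E
```

```text
time: 6.0
tool_pos: [546.2, -31.4, 430.2]
tcp_rot: [-180.0, 0.0, -175.6]
ft_force: [-1.3, 0.0, 0.3]
finger_gap: 58.7
cake [ 23.738798   -13.5218879  126.21956544] 398.0556847971109 flap vs y deg -0.03467643501279716 494
cake [ 23.99503628 -13.81453047 126.2629454 ] 399.2556761388846 flap vs y deg -0.03879934431964379 494
```

View pics/diff.png

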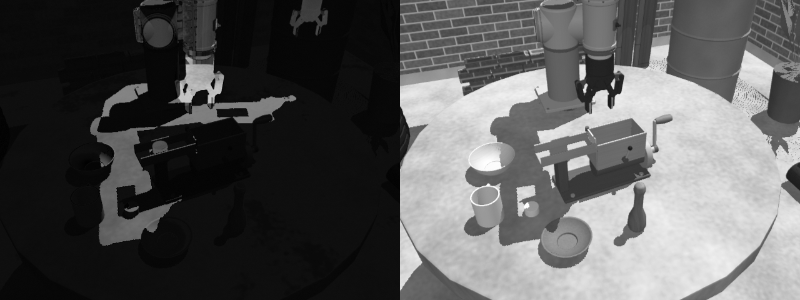

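The difference image shows only the arm, its shadow and the missing cake, so the lever, crank, bowl, dish, mug and pestle are unmoved. The cake is still within 0.4 mm over 0.4 s and the flap is at about 0°. I'm handing in.

```bash
python3 -c "
from bench import *
print(hand_in())"
```

```text
the job is handed in; nothing more can be done
None
```

The cake is in the hopper, the flap has swung shut behind it, and the job is handed in at about 6 s of the 35 s allowed. `hand_in()` gave no verdict.

**What I did:** I set the fingers about 59 mm apart in line along the chute, astride the cake. The front finger pushed the flap open to about 40°, then the rear finger slid the cake over the sill. I lifted the fingers straight up and the flap closed.

**Last checks:**
- **Cake:** It stands on its rim, not flat, near x ≈ 24 mm and y ≈ -14 mm in the grinder frame. Its top is about 126–130 mm above the slab, which puts its centre near 108 mm, below the 125 mm limit. It moved less than 0.5 mm in 0.4 s.
- **Flap:** It measures about 0° from shut.
- **Other things:** A before/after picture comparison showed the lever, crank, bowl, dish, mug and pestle where they were. The gripper is clear of everything.

**Not confirmed:**
- **Doorway step:** I had no picture of the moment the cake crossed the sill. That step, with the flap still open, is inferred from the pictures just before and after.
- **Contact forces:** The forces on the cake and flap were not measured directly. The wrist force stayed under about 4 N in every reading.
- **Camera disagreement:** The top and scene views disagreed by 3–5 mm on the cake's starting position, so I went by the top view, which the wrist view matched.

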